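# Dock the stop pendant and test its latching mushroom button

### The arm

A 6-joint arm with a two-finger parallel gripper is mounted at the origin on a cart in front of the work surface, level with it; the furniture and walls round the work are solid. World frame = base frame: x ahead of the robot, y to its left, z up, the work surface at z = 0. Lengths are in m, angles in rad, forces in N, time in s.
With the tool pointing down it reaches from about 0.3 to 0.875 m from the base axis. Payload 4.2 kg.
Tool frame: the origin (TCP) lies between the finger pads; the fingertips stand 14 mm ahead of it and the grasp point (between the pads) lies 5 mm behind it; z points along the fingers, y is the line along which they close (so a half turn about z gives the same grasp; the last joint's range is limited). The gripper opens to 85 mm and grips with 20 to 120 N. Pads are 22 mm wide; open, the fingers measure 114 mm over their backs; the gripper's body (76 mm by 85 mm) begins 54 mm behind the grasp point. The pads swing forward as they close: fully open they stand 13 mm farther back than shut.
Start: joints at [-1.165, 0.32, 1.565, -0, 1.257, -0.02], TCP at [0.238, -0.524, 0.245] pointing down, gripper open.
Joint ranges: [-3.11, 3.11], [-0.84, 2.01], [0.21, 2.61], [-1.34, 4.49], [0.05, 2.63], [-2.56, 2.56]. Speed limits (rad/s): [2.57, 2.57, 3.14, 3.14, 3.14, 3.14].

### API

Orientations are given as [roll, pitch, yaw] about the fixed x, y, z axes, in that order (R = Rz(yaw) Ry(pitch) Rx(roll)).
In Python, from station import arm, cams, close_job gives the robot as it stands. The module is installed in compiled form; this text tells all that it offers.
- The arm moves only by the shell command python3 -m jog 'ROWS' [FORCE]. ROWS is JSON, a list of rows, each an object of numbers: "dx", "dy", "dz": the shift along the tool's x, y, z in mm; "yaw": the turn about the tool's z in rad; "jaw": the opening, from 0 (shut) to 1 (fully open). In form: [{"dx": .., "dy": .., "dz": .., "yaw": .., "jaw": ..}, ...]. A call has exactly 10 rows; each row shifts and turns the commanded pose from where the row before left it, along the tool's axes as they then stand; what a row does not reach is not made up. A row lasts 1/8 s, in which the tool goes at most 62.5 mm and 10.7 degrees, less where a joint would pass 70% of its speed; a pose out of reach is approached as far as the arm can. A call with a gripper value outside its range is refused whole. The fingers move at their own pace and stop on an object; FORCE is the grip in N (left out, the last holds). Time passes only in rows, so rows that do not move let the fingers close, or fill a call up. It gives the time, the measured TCP pose, the force, the opening and the grip force at its end, in the units of the state.
- arm.get_obs(): the state, without advancing time (a new reading comes with each control period).
- cams.snapshot(name): name is "scene" or "top"; returns the picture (420x560x3 uint8, red, green, blue); there is no depth.
- cams.camera_info(name): a dict with "camera_matrix" (3x3 intrinsics, pixels), "R" (3x3) and "t" (3): a world point X has camera coordinates R X + t. Camera axes: x right, y down, z forward; pixel columns grow to the right and rows downward; lengths in m; the calibration is good to about 2 mm. A picture is of the moment at which its call begins. camera_info takes no time and is no camera call.
- close_job(): hands the job in; it is judged then, once.
The state is a dict: "time": time; "joint_positions": joint angles; "joint_velocities": joint speeds; "effort": joint torques, N m; "tcp_pos": TCP position; "eef_rot": TCP orientation; "contact_force": force on the tool from outside, world axes, zero at the start; "torque": the same for the moment, N m; "grip_width": finger opening in m; "finger_force": force on a finger pad.
Only numpy, scipy, OpenCV 4.12 (cv2) and the standard library are available. Lean on these libraries where they do the work, as an engineer would, in place of code of your own. Each camera call takes 0.05 s, during which the arm holds its last target. There are 200 camera calls.

### The job

Set the loose cordless stop pendant flat into its bench cradle, with its nose in the open gap of the cradle's end, and let go. Then test it: press its mushroom button down until it latches and stays down by itself with your hand off it, and after that reset it by turning the mushroom clockwise (seen from above) to its stop so that the button springs fully up again. Leave the pendant in its cradle, and leave the small jar, the gauge and the dosing bottle standing where they are.

Things in the scene. Friction and masses are not known exactly. Their poses are not given: they have to be found in the camera images.
- pendant: The loose stop pendant, 0.4 to 0.6 kg, upright: plain grey box 84 mm long (own x), 60 mm wide (own y, grip across this), 46 mm high, a black mushroom button in the middle of its top. A black nose 24 mm wide sticks out 11 mm from its +x end, 9 to 31 mm above its underside. Origin: centre of its underside; z up.
- pendant_nose (a point): The outer tip of the pendant's nose: 53 mm along the pendant's +x from its centre, 20 mm above its underside. Tells which end is which.
- stop_top (a point): Centre of the mushroom head's top face, 76.5 mm above the pendant's underside when up, about 67 mm when latched. The head is a round black knob, diameter 42 mm; its grip rim reaches from 3.5 to 13 mm below this point. Below it a 25 mm stem, and a steel collar of 33 mm diameter that rises 5 mm from the box top.
- stop_press (a joint): How far the mushroom is pressed down, m: 0 up, 0.0105 at its bottom stop. It takes about 3 N, with a small bump on the way. Pressed past 0.010 an inner pawl catches it and it stays down at about 0.009; then only turning lets it up.
- stop_turn (a joint): Turn of the mushroom head, rad: 0 at rest, growing clockwise seen from above, stop at 0.95. Beyond about 0.65 it frees the pawl and the button springs up as soon as nothing holds it down. Light (under 0.1 N m); it turns slowly back to 0 by itself when let go.
- cradle: Fixed cradle: aluminium plate 114 (own x) x 86 mm, 6 mm thick, with 5 mm lugs to 24 mm and lips leaning outward to 30 mm above the worktop, round a space of 89 x 65 mm. A 50 mm wall closes the -x end; two lugs at +x leave a 35 mm gap for the nose; the long sides are free for fingers over their middle 53 mm. Origin: plate's underside centre. Docked: pendant 6 mm above, x along x.
- small_jar: Bystander: small screw-cap jar, 42 mm diameter, 58 mm high. Origin: centre of its underside.
- spare_gauge: Bystander: round pale gauge lying on its back, 46 mm diameter, 27 mm high. Origin: centre of its underside.
- dosing_bottle: Bystander: white dosing bottle with ribbed cap, 48 mm diameter, 84 mm high. Origin: centre of its underside.
Mind the look-alikes: they are no part of the job. What is shaped like the cradle but brown or purple is not meant.

How it is judged:
By the outcome, as a careful person would: the job done as asked, in the order asked, and still so for the second after the job is handed in, with the robot touching nothing.
It also fails if it takes over 58 s, if anything falls off the work surface, if the arm or the gripper's body presses on something with over 40 N, if the wrist force passes 120 N, or if a joint passes its speed limit or range.

## Working session

There is one attempt and no reset: what is moved stays moved. The work goes in short steps, Python scripts to look and compute and a shell command to move; the robot and the scene stay as the last step left them, time stands still between calls to the robot, and variables do not carry over. Pictures are saved under pics/ and viewed, at most 10 in all, crops included, and the job is handed in when it is done.

```bash
mkdir -p pics
python3 - <<'E'
from station import arm,cams
import cv2,numpy as np
for n in("scene","top"):
    im=cams.snapshot(n); np.save(f"{n}.npy",im); cv2.imwrite(f"pics/{n}0.png",im[:,:,::-1])
    c=cams.camera_info(n); print(n,np.round(c["camera_matrix"],1).tolist(),np.round(c["R"],3).tolist(),np.round(c["t"],3).tolist())
print(arm.get_obs())
E
```

```text
scene [[408.0, 0.0, 274.9], [0.0, 408.0, 206.1], [0.0, 0.0, 1.0]] [[-0.727, -0.687, -0.009], [-0.498, 0.535, -0.682], [0.474, -0.491, -0.731]] [0.375, 0.274, 0.762]
top [[491.7, 0.0, 274.7], [0.0, 491.7, 209.6], [0.0, 0.0, 1.0]] [[0.027, -0.999, 0.022], [-0.988, -0.03, -0.148], [0.149, -0.017, -0.989]] [0.002, 0.529, 1.033]
{'time': 0.1, 'joint_positions': array([-1.16497512e+00,  3.20253819e-01,  1.56554681e+00, -2.11979560e-05,
        1.25739760e+00, -2.00219127e-02]), 'joint_velocities': array([-8.03189798e-05, -2.80665521e-03, -3.20954050e-03, -1.49972725e-04,
        2.10601372e-03, -1.68881864e-04]), 'effort': array([ 1.45053950e-04, -4.16409051e+01, -2.34704161e+01,  4.53366863e-05,
        4.89332888e-03,  1.51474694e-05]), 'tcp_pos': array([ 0.23735311, -0.52329027,  0.24455543]), 'eef_rot': array([-3.13998700e+00, -1.19935901e-05,  4.25849657e-01]), 'contact_force': array([-0.66224385,  0.92083231,  0.24429822]), 'torque': array([-0.03703687,  0.00061272,  0.01688753]), 'finger_force': 0.0, 'grip_width': 0.08534350383220035}
```

View pics/scene0.png

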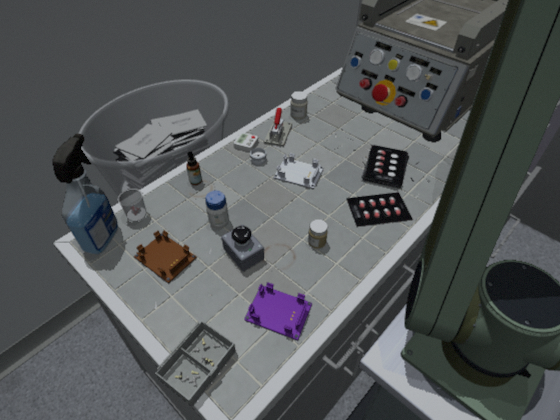

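View pics/top0.png

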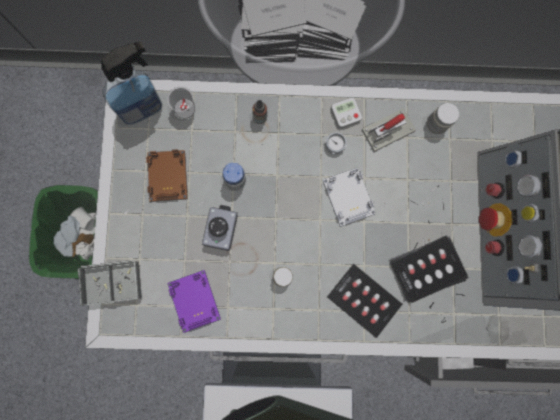

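The scene view shows the grey pendant with its black mushroom at about (242,245), and the top view shows it at (219,228). There are three cradle shapes in the top view: brown (167,176), purple (194,301) and bare aluminium (349,197). The aluminium one fits. I'll confirm both in one crop.

Run:
```python
import cv2,numpy as np
t=np.load("top.npy")[:,:,::-1]; s=np.load("scene.npy")[:,:,::-1]
f=lambda im,x,y,w=66,h=66:cv2.resize(im[y-h//2:y+h//2,x-w//2:x+w//2],(390,290) if 0 else (396,396*h//w),interpolation=cv2.INTER_CUBIC)
a=np.hstack([f(t,219,228,66,50),f(t,349,197,66,50)]);b=np.hstack([f(s,242,247,66,50),f(s,299,172,66,50)])
cv2.imwrite("pics/crop1.png",np.vstack([a,b]))
```

```text
(no output)
```

View pics/crop1.png

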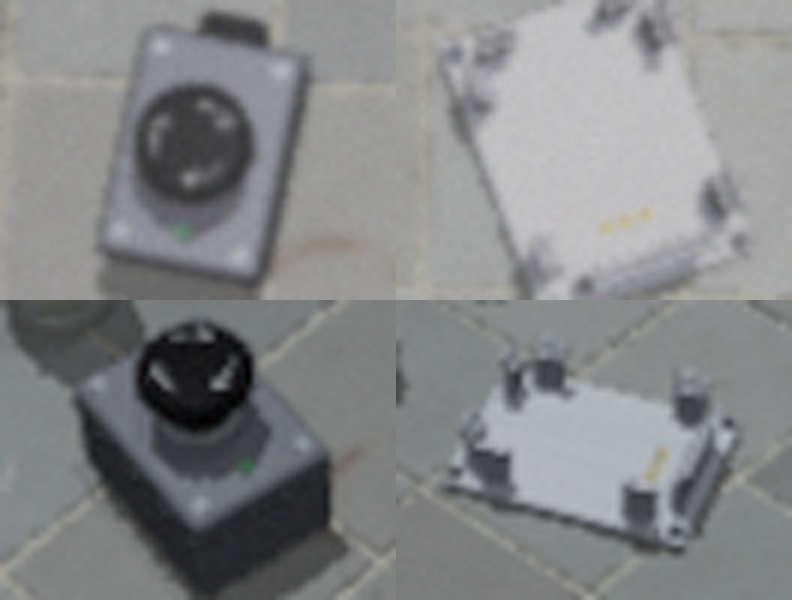

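The crop confirms it. The pendant's nose points up in the top picture, roughly +x and slightly right. The aluminium cradle has its wall by the contacts at the bottom and its gap at the top, leaning left. Next I'll measure both.

```bash
cat > h.py <<'E'
import numpy as np,cv2
from station import arm,cams
def ray(n,uv,z):
    c=cams.camera_info(n);K,R,t=[np.asarray(c[k]) for k in("camera_matrix","R","t")]
    uv=np.atleast_2d(uv);d=np.c_[uv,np.ones(len(uv))]@np.linalg.inv(K).T@R
    o=-R.T@t;return o+d*((z-o[2])/d[:,2])[:,None]
def comp(m,uv):
    m=cv2.morphologyEx(m.astype(np.uint8),cv2.MORPH_CLOSE,np.ones((3,3)))
    cs,_=cv2.findContours(m,cv2.RETR_EXTERNAL,cv2.CHAIN_APPROX_NONE)
    return max((c for c in cs if cv2.pointPolygonTest(cv2.convexHull(c),uv,True)>-3),key=cv2.contourArea)[:,0].astype(float)
def rect(P):
    (cx,cy),(w,h),a=cv2.minAreaRect((P[:,:2]*1000).astype(np.float32))
    if w<h: w,h,a=h,w,a+90
    return np.round([cx,cy,w,h,(a+90)%180-90],1)
E
python3 - <<'E'
from h import *
t=np.load("top.npy").astype(int);s=np.load("scene.npy").astype(int)
for p in [(215,212),(209,245),(234,245),(206,228)]: print(p,t[p[1],p[0]],end=' ')
for p in [(349,190),(355,205),(340,190),(320,205),(219,228),(226,222)]: print(p,t[p[1],p[0]],end=' ')
print()
bl=lambda im:im[:,:,2]-im[:,:,0]
for th in(8,12,16):
    m=(bl(t)>th)&(t.sum(2)>270); c=comp(m,(219.,228.)); print('pend',th,rect(ray("top",c,.046)),len(c))
for th in(165,180,195):
    m=(t.min(2)>th); c=comp(m,(349.,195.)); print('crad',th,rect(ray("top",c,.006)),len(c))
for n,im,uv in(("top",t,(219.,228.)),("scene",s,(241.,234.))):
    m=np.zeros(im.shape[:2]);u,v=map(int,uv);m[v-14:v+15,u-14:u+15]=(im.sum(2)<210)[v-14:v+15,u-14:u+15]
    c=comp(m,uv);e=cv2.fitEllipse(c.astype(np.float32));print(n,np.round(e[0],1),np.round(e[1],1),ray(n,[e[0]],.07).round(4),len(c))
# bystanders rough
for k,uv,z in(("jar",(283,277),.058),("gauge",(336,144),.027),("bottle",(233,172),.084)): print(k,ray("top",[uv],z).round(3))
E
```

```text
(215, 212) [141 144 152] (209, 245) [101 101 108] (234, 245) [149 141 137] (206, 228) [124 126 132] (349, 190) [195 193 196] (355, 205) [194 192 195] (340, 190) [193 190 194] (320, 205) [164 162 154] (219, 228) [62 61 65] (226, 222) [80 83 85] 
pend 8 [484.2 135.9  81.2  56.  -10.4] 183Traceback (most recent call last):
  File "<stdin>", line 8, in <module>
  File "h.py", line 10, in comp
    return max((c for c in cs if cv2.pointPolygonTest(cv2.convexHull(c),uv,True)>-3),key=cv2.contourArea)[:,0].astype(float)
           ~~~^^^^^^^^^^^^^^^^^^^^^^^^^^^^^^^^^^^^^^^^^^^^^^^^^^^^^^^^^^^^^^^^^^^^^^^^^^^^^^^^^^^^^^^^^^^
ValueError: max() iterable argument is empty
```

Run:
```python
from h import *
t=np.load("top.npy").astype(int);s=np.load("scene.npy").astype(int)
bl=lambda im:im[:,:,2]-im[:,:,0]
for th in(4,6):
    m=(bl(t)>th)&(t.sum(2)>270); c=comp(m,(219.,228.)); print('pend',th,rect(ray("top",c,.046)),len(c))
for th in(165,175,183):
    m=(t.min(2)>th)&(bl(t)>-4); c=comp(m,(349.,195.)); print('crad',th,rect(ray("top",c,.006)),len(c))
for n,im,uv in(("top",t,(219.,228.)),("scene",s,(241.,234.))):
  for th in(210,290):
    m=np.zeros(im.shape[:2]);u,v=map(int,uv);m[v-14:v+15,u-14:u+15]=(im.sum(2)<th)[v-14:v+15,u-14:u+15]
    c=comp(m,uv);e=cv2.fitEllipse(c.astype(np.float32));print(n,th,np.round(e[0],1),np.round(e[1],1),ray(n,[e[0]],.0765-.006).round(4),len(c))
for k,uv,z in(("jar",(283,277),.058),("gauge",(336,144),.027),("bottle",(233,172),.084)): print(k,ray("top",[uv],z).round(3))
```

```text
pend 4 [ 471.3   28.3 1210.   751.5  -88.7] 2509
pend 6 [484.3 136.1  82.1  57.4  -9.9] 121
crad 165 [ 572.3 -177.1  142.6  121.9  -81.9] 267
crad 175 [ 573.2 -149.5  105.1   83.5   22.3] 155
crad 183 [ 575.5 -148.7   96.8   81.3   20.5] 137
top 210 [217.8 227.2] [16.7 17.9] [[0.4826 0.1367 0.0705]] 80
top 290 [217.7 227.1] [18.8 20.7] [[0.4828 0.1369 0.0705]] 57
scene 210 [242.  237.5] [19.3 24.7] [[0.475  0.144  0.0705]] 68
scene 290 [240.  235.4] [20.4 33. ] [[0.4823 0.143  0.0705]] 92
jar [[ 0.383 -0.003  0.058]]
gauge [[ 0.684 -0.117  0.027]]
bottle [[0.599 0.109 0.084]]
```

```bash
cat >> h.py <<'E'
def go(x,y,z,yaw,cur=None):
    o=arm.get_obs();p,a=(o["tcp_pos"],o["eef_rot"][2]) if cur is None else (np.array(cur[:3]),cur[3])
    d=np.array([x,y,z])-p;c,s=np.cos(yaw),np.sin(yaw)
    print("t %.2f tcp %s yaw %.3f | first yaw %.3f then dx %.1f dy %.1f dz %.1f"%(o["time"],p.round(4),a,(a-yaw+np.pi)%(2*np.pi)-np.pi,*(1e3*np.array([c*d[0]+s*d[1],s*d[0]-c*d[1],-d[2]]))))
def sides(P,cx,cy,a,L,W):
    c,s=np.cos(np.radians(a)),np.sin(np.radians(a));q=(P[:,:2]*1e3-[cx,cy])@np.array([[c,-s],[s,c]])
    out={}
    for n,k,v,h in(("x+",0,L/2,W/2),("x-",0,-L/2,W/2),("y+",1,W/2,L/2),("y-",1,-W/2,L/2)):
        g=q[(abs(q[:,k]-v)<6)&(abs(q[:,1-k])<h-8)]
        l=cv2.fitLine(g.astype(np.float32),cv2.DIST_HUBER,0,.01,.01).ravel()
        o=l[2+k]-l[3-k]*l[k]/l[1-k]; out[n]=(round(float(o),1),round(float(np.degrees(l[k]/l[1-k])),1),len(g))
    return out
E
python3 - <<'E'
from h import *
t=np.load("top.npy").astype(int);bl=t[:,:,2]-t[:,:,0]
for th in(172,178): print(sides(ray("top",comp((t.min(2)>th)&(bl>-4),(349.,195.)),.006),573,-149.5,21,110,84))
for th in(6,8): print('pend',sides(ray("top",comp((bl>th)&(t.sum(2)>270),(219.,228.)),.046),484,136,-10,82,57))
im=np.load("top.npy")[160:235,310:390,::-1];cv2.imwrite("pics/crad.png",cv2.resize(im,None,fx=7.5,fy=7.5,interpolation=cv2.INTER_CUBIC))
go(.4835,.1365,.2,-.175)
E
```

```text
{'x+': (51.8, 0.5, 16), 'x-': (-37.2, -27.1, 3), 'y+': (40.6, -0.5, 22), 'y-': (-41.0, 0.2, 23)}
{'x+': (50.8, -2.2, 14), 'x-': (-36.7, -26.9, 2), 'y+': (39.8, -0.3, 20), 'y-': (-39.9, 0.9, 25)}
pend {'x+': (40.0, -0.3, 19), 'x-': (-39.6, -0.0, 19), 'y+': (27.6, -0.2, 30), 'y-': (-27.3, -0.3, 30)}
pend {'x+': (39.4, 1.3, 19), 'x-': (-39.2, 0.0, 18), 'y+': (26.4, 0.5, 38), 'y-': (-26.9, -0.9, 31)}
t 0.10 tcp [ 0.2374 -0.5233  0.2446] yaw 0.426 | first yaw 0.601 then dx 127.5 dy -692.6 dz 44.6
```

View pics/crad.png

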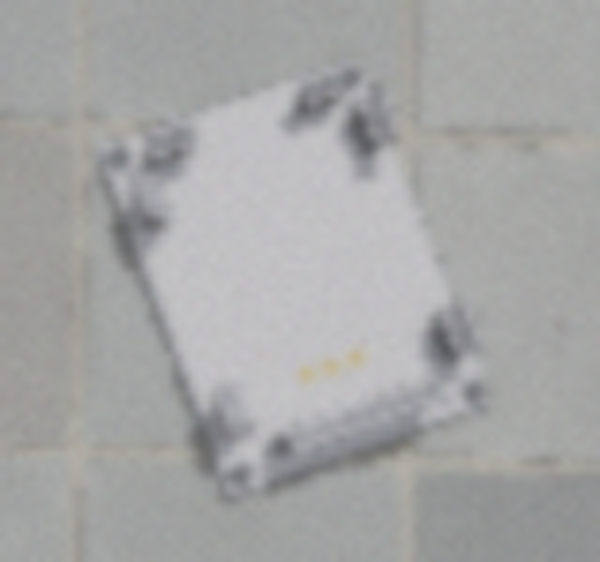

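The crop shows the cradle plate's corners at about (100,150), (362,68), (490,400) and (228,498), with the gap at the upper end and the wall at the lower right. I'll check these against the plate size and start moving.

```bash
python3 - <<'E'
from h import *
c=np.array([(100,150),(362,68),(490,400),(228,498)])/7.5+[309.5,159.5]
P=ray("top",c,.006)*1e3;print(P.round(1).tolist(),P.mean(0).round(1),[round(float(np.linalg.norm(P[i]-P[i-1])),1) for i in range(4)],rect(P/1e3))
d=P[0]+P[1]-P[2]-P[3];print(np.degrees(np.arctan2(d[1],d[0])))
E
python3 -m jog '[{"yaw":0.15},{"yaw":0.15},{"yaw":0.15},{"yaw":0.15},{"dx":10,"dy":-55},{"dx":10,"dy":-55},{"dx":10,"dy":-55},{"dx":10,"dy":-55},{"dx":10,"dy":-55},{"dx":10,"dy":-55}]' 40
```

```text
[[606.0, -90.5, 6.0], [634.1, -170.3, 6.0], [532.9, -209.2, 6.0], [500.9, -130.3, 6.0]] [ 568.5 -150.1    6. ] [112.4, 84.6, 108.4, 85.2] [ 568.5 -150.2  112.4   85.1   20.7]
20.87634899348049invalid input at $[0]: expected keys dx, dy, dz, yaw, jaw
```

```bash
python3 -m jog '[{"dx":0,"dy":0,"dz":0,"yaw":0.15,"jaw":1},{"dx":0,"dy":0,"dz":0,"yaw":0.15,"jaw":1},{"dx":0,"dy":0,"dz":0,"yaw":0.15,"jaw":1},{"dx":0,"dy":0,"dz":0,"yaw":0.15,"jaw":1},{"dx":10,"dy":-55,"dz":0,"yaw":0,"jaw":1},{"dx":10,"dy":-55,"dz":0,"yaw":0,"jaw":1},{"dx":10,"dy":-55,"dz":0,"yaw":0,"jaw":1},{"dx":10,"dy":-55,"dz":0,"yaw":0,"jaw":1},{"dx":10,"dy":-55,"dz":0,"yaw":0,"jaw":1},{"dx":10,"dy":-55,"dz":0,"yaw":0,"jaw":1}]' 40
python3 -c "
from h import *
go(.4835,.1365,.15,-.175)"
```

```text
time: 1.35
tcp_pos: [0.3539, -0.2073, 0.2451]
eef_rot: [-3.141, -0.0, -0.175]
contact_force: [1.0, -0.1, 0.2]
grip_width: 0.0851
finger_force: 0.0
t 1.35 tcp [ 0.3539 -0.2073  0.2451] yaw -0.175 | first yaw 0.000 then dx 67.7 dy -361.1 dz 95.1
```

```bash
python3 -m jog '[{"dx":9.7,"dy":-51.6,"dz":10,"yaw":0,"jaw":1},{"dx":9.7,"dy":-51.6,"dz":10,"yaw":0,"jaw":1},{"dx":9.7,"dy":-51.6,"dz":10,"yaw":0,"jaw":1},{"dx":9.7,"dy":-51.6,"dz":10,"yaw":0,"jaw":1},{"dx":9.7,"dy":-51.6,"dz":10,"yaw":0,"jaw":1},{"dx":9.7,"dy":-51.6,"dz":10,"yaw":0,"jaw":1},{"dx":9.5,"dy":-51.5,"dz":10,"yaw":0,"jaw":1},{"dx":0,"dy":0,"dz":0,"yaw":0,"jaw":1},{"dx":0,"dy":0,"dz":0,"yaw":0,"jaw":1},{"dx":0,"dy":0,"dz":0,"yaw":0,"jaw":1}]' 40
python3 -c "
from h import *
go(.4835,.1365,.029,-.175)
cv2.imwrite('pics/above.png',np.hstack([cams.snapshot('scene')[180:330,170:330,::-1],cams.snapshot('top')[150:300,150:310,::-1]]).repeat(2,0).repeat(2,1))"
```

```text
time: 2.6
tcp_pos: [0.4827, 0.1337, 0.1755]
eef_rot: [3.141, -0.0, -0.176]
contact_force: [0.5, 0.8, 0.8]
grip_width: 0.0854
finger_force: 0.0
t 2.60 tcp [0.4827 0.1337 0.1755] yaw -0.176 | first yaw -0.001 then dx 0.3 dy -2.9 dz 146.5
```

View pics/above.png

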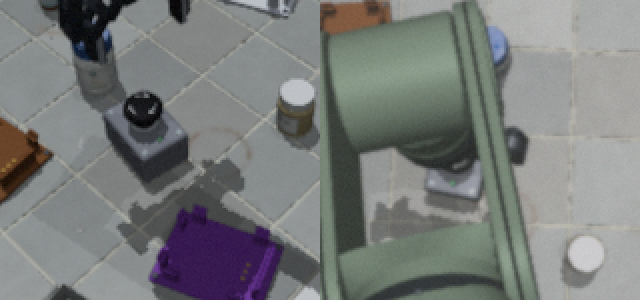

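The scene view (left) shows the gripper straddling above the pendant, and the top view is occluded by the arm. Descending with the small correction.

```bash
python3 -m jog '[{"dx":0.3,"dy":-2.9,"dz":0,"yaw":0,"jaw":1},{"dx":0,"dy":0,"dz":20,"yaw":0,"jaw":1},{"dx":0,"dy":0,"dz":20,"yaw":0,"jaw":1},{"dx":0,"dy":0,"dz":20,"yaw":0,"jaw":1},{"dx":0,"dy":0,"dz":20,"yaw":0,"jaw":1},{"dx":0,"dy":0,"dz":20,"yaw":0,"jaw":1},{"dx":0,"dy":0,"dz":16,"yaw":0,"jaw":1},{"dx":0,"dy":0,"dz":15,"yaw":0,"jaw":1},{"dx":0,"dy":0,"dz":15,"yaw":0,"jaw":1},{"dx":0,"dy":0,"dz":0,"yaw":0,"jaw":1}]' 40
```

```text
time: 3.95
tcp_pos: [0.4831, 0.1374, 0.0282]
eef_rot: [3.14, 0.002, -0.174]
contact_force: [-0.2, 0.5, -1.2]
grip_width: 0.0855
finger_force: 0.0
```

```bash
python3 -m jog '[{"dx":0,"dy":0,"dz":0,"yaw":0,"jaw":0.8},{"dx":0,"dy":0,"dz":0,"yaw":0,"jaw":0.7},{"dx":0,"dy":0,"dz":0,"yaw":0,"jaw":0.6},{"dx":0,"dy":0,"dz":0,"yaw":0,"jaw":0.5},{"dx":0,"dy":0,"dz":0,"yaw":0,"jaw":0.5},{"dx":0,"dy":0,"dz":0,"yaw":0,"jaw":0.5},{"dx":0,"dy":0,"dz":0,"yaw":0,"jaw":0.5},{"dx":0,"dy":0,"dz":0,"yaw":0,"jaw":0.5},{"dx":0,"dy":0,"dz":0,"yaw":0,"jaw":0.5},{"dx":0,"dy":0,"dz":0,"yaw":0,"jaw":0.5}]' 40
```

```text
time: 5.2
tcp_pos: [0.4845, 0.1379, 0.0301]
eef_rot: [-3.141, -0.002, -0.174]
contact_force: [-1.2, 1.4, 5.8]
grip_width: 0.0594
finger_force: 44.7
```

```bash
python3 -m jog '[{"dx":0,"dy":0,"dz":-10,"yaw":0,"jaw":0.5},{"dx":0,"dy":0,"dz":-20,"yaw":0,"jaw":0.5},{"dx":0,"dy":0,"dz":-30,"yaw":0,"jaw":0.5},{"dx":0,"dy":0,"dz":-30,"yaw":0,"jaw":0.5},{"dx":0,"dy":0,"dz":-20,"yaw":0,"jaw":0.5},{"dx":0,"dy":0,"dz":-10,"yaw":-0.1,"jaw":0.5},{"dx":0,"dy":0,"dz":0,"yaw":-0.14,"jaw":0.5},{"dx":0,"dy":0,"dz":0,"yaw":-0.15,"jaw":0.5},{"dx":0,"dy":0,"dz":0,"yaw":-0.147,"jaw":0.5},{"dx":0,"dy":0,"dz":0,"yaw":0,"jaw":0.5}]' 40
python3 -c "
from h import *
go(.5697,-.1503,.1,.363)"
```

```text
time: 6.45
tcp_pos: [0.4831, 0.1374, 0.1489]
eef_rot: [3.142, 0.002, 0.361]
contact_force: [-1.2, 0.1, -4.1]
grip_width: 0.0593
finger_force: 44.8
t 6.45 tcp [0.4831 0.1374 0.1489] yaw 0.361 | first yaw -0.002 then dx -21.2 dy 299.7 dz 48.9
```

```bash
python3 -m jog '[{"dx":-1.2,"dy":20,"dz":0,"yaw":0,"jaw":0.5},{"dx":-2.5,"dy":36,"dz":0,"yaw":0,"jaw":0.5},{"dx":-3,"dy":40,"dz":0,"yaw":-0.002,"jaw":0.5},{"dx":-3,"dy":40,"dz":0,"yaw":0,"jaw":0.5},{"dx":-3,"dy":40,"dz":0,"yaw":0,"jaw":0.5},{"dx":-3,"dy":40,"dz":7,"yaw":0,"jaw":0.5},{"dx":-3,"dy":40,"dz":7,"yaw":0,"jaw":0.5},{"dx":-2.5,"dy":30,"dz":15,"yaw":0,"jaw":0.5},{"dx":0,"dy":13.7,"dz":20,"yaw":0,"jaw":0.5},{"dx":0,"dy":0,"dz":10,"yaw":0,"jaw":0.5}]' 40
python3 - <<'E'
from h import *
go(.5697,-.1503,.036,.363)
s=cams.snapshot('scene');t=cams.snapshot('top');np.save('s1.npy',s);np.save('t1.npy',t)
f=lambda im,x,y:cv2.resize(im[y-50:y+50,x-65:x+65,::-1],(390,300),interpolation=cv2.INTER_CUBIC)
cv2.imwrite('pics/hover.png',np.hstack([f(s,299,165),f(t,349,197)]))
E
```

```text
time: 7.7
tcp_pos: [0.5698, -0.1499, 0.0883]
eef_rot: [-3.139, 0.003, 0.363]
contact_force: [-0.7, 0.7, -5.3]
grip_width: 0.0592
finger_force: 45.0
t 7.70 tcp [ 0.5698 -0.1499  0.0883] yaw 0.363 | first yaw -0.000 then dx -0.2 dy 0.4 dz 52.3
```

View pics/hover.png

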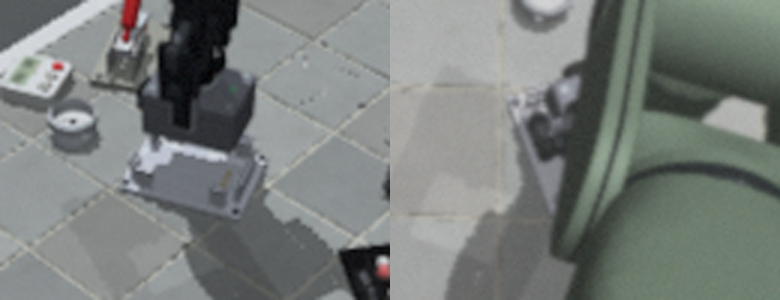

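Run:
```python
from h import *
c=cams.camera_info('scene');K,R,t=[np.asarray(c[k]) for k in("camera_matrix","R","t")]
def pr(cx,cy,yaw,L,W,z,sh=0):
    r=[]
    for a,b in((1,1),(1,-1),(-1,-1),(-1,1)):
        x=a*L/2+sh;y=b*W/2;q=K@(R@[cx+x*np.cos(yaw)-y*np.sin(yaw),cy+x*np.sin(yaw)+y*np.cos(yaw),z]+t);r.append(q[:2]/q[2])
    return np.array(r)
A=pr(.569,-.1505,.363,.114,.086,.006);B=pr(.5698,-.1499,.363,.084,.06,.058,-.0007);C=pr(.5698,-.1499,.363,.084,.06,.104,-.0007)
im=np.load('s1.npy')[110:200,240:335,::-1];k=8
im=cv2.resize(im,None,fx=k,fy=k,interpolation=cv2.INTER_CUBIC)[:600]
for p,col in((A,(0,0,255)),(B,(0,255,0)),(C,(255,255,0))): cv2.polylines(im,[np.int32((p-[240,110]+.5)*k)],True,col,1)
cv2.imwrite('pics/ov.png',im);print(im.shape)
```

```text
(600, 760, 3)
```

View pics/ov.png

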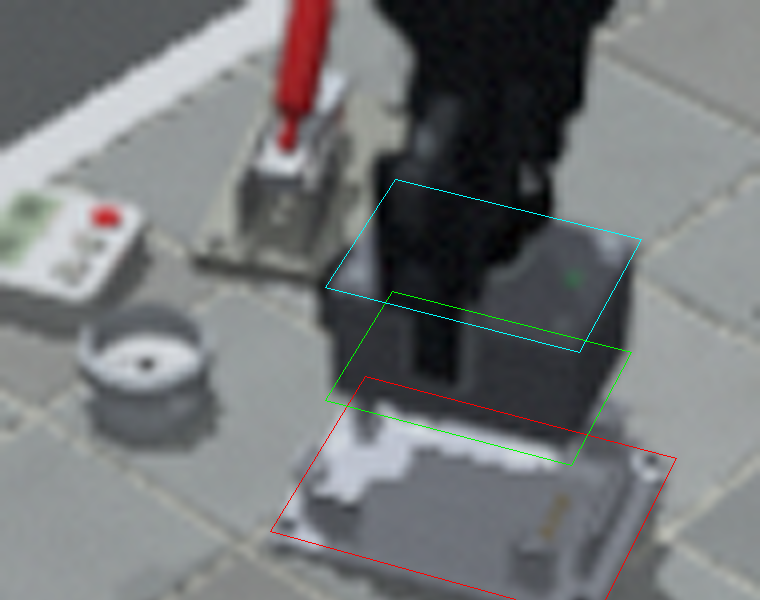

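The projected outlines match the seen cradle corners (270,533), (672,456) and the box corners (324,289), (638,240) to about 1 pixel, so I'm lowering with force checks.

```bash
python3 -m jog '[{"dx":-0.2,"dy":0.4,"dz":10,"yaw":0,"jaw":0.5},{"dx":0,"dy":0,"dz":10,"yaw":0,"jaw":0.5},{"dx":0,"dy":0,"dz":5,"yaw":0,"jaw":0.5},{"dx":0,"dy":0,"dz":3,"yaw":0,"jaw":0.5},{"dx":0,"dy":0,"dz":3,"yaw":0,"jaw":0.5},{"dx":0,"dy":0,"dz":3,"yaw":0,"jaw":0.5},{"dx":0,"dy":0,"dz":2,"yaw":0,"jaw":0.5},{"dx":0,"dy":0,"dz":2,"yaw":0,"jaw":0.5},{"dx":0,"dy":0,"dz":0,"yaw":0,"jaw":0.5},{"dx":0,"dy":0,"dz":0,"yaw":0,"jaw":0.5}]' 40
```

```text
time: 9.05
tcp_pos: [0.5707, -0.1504, 0.0524]
eef_rot: [3.142, -0.0, 0.365]
contact_force: [-0.1, 1.5, -4.1]
grip_width: 0.0593
finger_force: 45.1
```

```bash
python3 -m jog '[{"dx":-0.5,"dy":0.3,"dz":2,"yaw":0,"jaw":0.5},{"dx":0,"dy":0,"dz":2,"yaw":0,"jaw":0.5},{"dx":0,"dy":0,"dz":2,"yaw":0,"jaw":0.5},{"dx":0,"dy":0,"dz":2,"yaw":0,"jaw":0.5},{"dx":0,"dy":0,"dz":2,"yaw":0,"jaw":0.5},{"dx":0,"dy":0,"dz":1,"yaw":0,"jaw":0.5},{"dx":0,"dy":0,"dz":1,"yaw":0,"jaw":0.5},{"dx":0,"dy":0,"dz":1,"yaw":0,"jaw":0.5},{"dx":0,"dy":0,"dz":0,"yaw":0,"jaw":0.5},{"dx":0,"dy":0,"dz":0,"yaw":0,"jaw":0.5}]' 40
```

```text
time: 10.3
tcp_pos: [0.5702, -0.1507, 0.0392]
eef_rot: [-3.141, 0.0, 0.365]
contact_force: [-1.4, 3.4, -3.8]
grip_width: 0.0593
finger_force: 45.3
```

```bash
python3 -m jog '[{"dx":0,"dy":0,"dz":1,"yaw":0,"jaw":0.5},{"dx":0,"dy":0,"dz":1,"yaw":0,"jaw":0.5},{"dx":0,"dy":0,"dz":1,"yaw":0,"jaw":0.5},{"dx":0,"dy":0,"dz":0.5,"yaw":0,"jaw":0.5},{"dx":0,"dy":0,"dz":0,"yaw":0,"jaw":0.5},{"dx":0,"dy":0,"dz":0,"yaw":0,"jaw":0.5},{"dx":0,"dy":0,"dz":0,"yaw":0,"jaw":0.5},{"dx":0,"dy":0,"dz":0,"yaw":0,"jaw":0.5},{"dx":0,"dy":0,"dz":0,"yaw":0,"jaw":0.5},{"dx":0,"dy":0,"dz":0,"yaw":0,"jaw":0.5}]' 40
```

```text
time: 11.55
tcp_pos: [0.5703, -0.1507, 0.0362]
eef_rot: [-3.141, 0.0, 0.365]
contact_force: [-2.1, 4.2, -0.6]
grip_width: 0.0591
finger_force: 45.7
```

Contact appears at TCP 36.2 mm, as expected for a seated pendant (30.1 + 6 mm). Releasing.

```bash
python3 -m jog '[{"dx":0,"dy":0,"dz":0,"yaw":0,"jaw":0.75},{"dx":0,"dy":0,"dz":0,"yaw":0,"jaw":0.85},{"dx":0,"dy":0,"dz":0,"yaw":0,"jaw":1},{"dx":0,"dy":0,"dz":0,"yaw":0,"jaw":1},{"dx":0,"dy":0,"dz":0,"yaw":0,"jaw":1},{"dx":0,"dy":0,"dz":-10,"yaw":0,"jaw":1},{"dx":0,"dy":0,"dz":-25,"yaw":0,"jaw":1},{"dx":0,"dy":0,"dz":-35,"yaw":0,"jaw":1},{"dx":0,"dy":0,"dz":-40,"yaw":0,"jaw":1},{"dx":0,"dy":0,"dz":0,"yaw":0,"jaw":1}]' 40
```

```text
time: 12.8
tcp_pos: [0.5726, -0.1515, 0.1501]
eef_rot: [3.136, -0.007, 0.365]
contact_force: [-0.6, 0.0, -0.6]
grip_width: 0.0856
finger_force: 0.0
```

```bash
python3 -m jog '[{"dx":-30,"dy":0,"dz":-15,"yaw":0,"jaw":0.5},{"dx":-50,"dy":0,"dz":-15,"yaw":0,"jaw":0},{"dx":-50,"dy":0,"dz":0,"yaw":0,"jaw":0},{"dx":-50,"dy":0,"dz":0,"yaw":0,"jaw":0},{"dx":-50,"dy":0,"dz":0,"yaw":0,"jaw":0},{"dx":0,"dy":0,"dz":0,"yaw":0,"jaw":0},{"dx":0,"dy":0,"dz":0,"yaw":0,"jaw":0},{"dx":0,"dy":0,"dz":0,"yaw":0,"jaw":0},{"dx":0,"dy":0,"dz":0,"yaw":0,"jaw":0},{"dx":0,"dy":0,"dz":0,"yaw":0,"jaw":0}]' 40
python3 - <<'E'
from h import *
s=cams.snapshot('scene');t=cams.snapshot('top');np.save('s2.npy',s);np.save('t2.npy',t)
f=lambda im,x,y:cv2.resize(im[y-38:y+38,x-50:x+50,::-1],(400,304),interpolation=cv2.INTER_CUBIC)
cv2.imwrite('pics/docked.png',np.hstack([f(s,299,165),f(t,349,197)]))
o=arm.get_obs();print(o['tcp_pos'],o['grip_width'])
t=t.astype(int);s=s.astype(int);bl=t[:,:,2]-t[:,:,0]
for n,im,uv in(("top",t,(346.,193.)),("scene",s,(299.,158.))):
    m=np.zeros(im.shape[:2]);u,v=map(int,uv);m[v-16:v+17,u-16:u+17]=(im.sum(2)<230)[v-16:v+17,u-16:u+17]
    c=comp(m,uv);e=cv2.fitEllipse(c.astype(np.float32));print(n,np.round(e[0],1),np.round(e[1],1),ray(n,[e[0]],.0765).round(4))
E
```

```text
time: 14.05
tcp_pos: [0.356, -0.2327, 0.1757]
eef_rot: [-3.141, 0.0, 0.366]
contact_force: [1.2, -0.4, 0.3]
grip_width: -0.0002
finger_force: 0.0
[ 0.35577579 -0.23275775  0.17571855] 0.00024190260251581838
top [354.2 191. ] [16.3 17.3] [[ 0.5679 -0.1494  0.0765]]
scene [299.3 162.5] [28.7 31.9] [[ 0.5404 -0.1155  0.0765]]
```

View pics/docked.png

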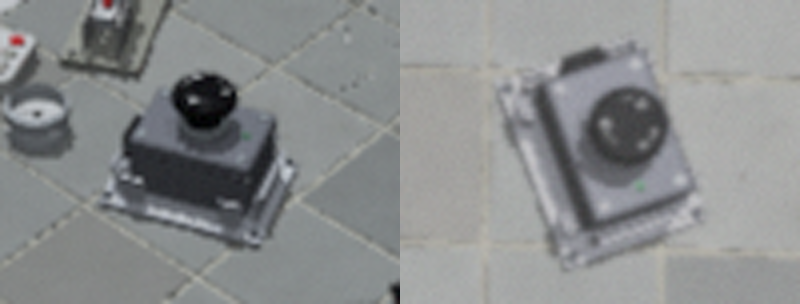

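Docked: the box sits level inside the lugs, with the nose at top view (348,177) in the gap and the mushroom centred at (354,191), about (0.569, -0.150). Next I'll press with the fingers shut.

```bash
python3 -c "
from h import *
go(.569,-.1503,.115,.365)"
python3 -m jog '[{"dx":30,"dy":0,"dz":0,"yaw":0,"jaw":0},{"dx":50,"dy":0,"dz":0,"yaw":0,"jaw":0},{"dx":50,"dy":0,"dz":0,"yaw":0,"jaw":0},{"dx":50,"dy":0,"dz":10,"yaw":0,"jaw":0},{"dx":48,"dy":0,"dz":10,"yaw":0,"jaw":0},{"dx":0,"dy":0,"dz":15,"yaw":0,"jaw":0},{"dx":0,"dy":0,"dz":15,"yaw":0,"jaw":0},{"dx":0,"dy":0,"dz":10,"yaw":0,"jaw":0},{"dx":0,"dy":0,"dz":0,"yaw":0,"jaw":0},{"dx":0,"dy":0,"dz":0,"yaw":0,"jaw":0}]' 20
python3 -c "
from h import *
go(.569,-.1503,.0965,.365)"
```

```text
t 14.15 tcp [ 0.3558 -0.2328  0.1757] yaw 0.365 | first yaw 0.000 then dx 228.6 dy -0.9 dz 60.7
time: 15.4
tcp_pos: [0.5685, -0.1521, 0.1165]
eef_rot: [3.141, -0.001, 0.364]
contact_force: [-0.7, 0.3, 0.2]
grip_width: 0.0001
finger_force: 0.0
t 15.40 tcp [ 0.5685 -0.1521  0.1165] yaw 0.364 | first yaw -0.001 then dx 1.1 dy -1.5 dz 20.0
```

```bash
python3 -m jog '[{"dx":1.1,"dy":-1.5,"dz":5,"yaw":0,"jaw":0},{"dx":0,"dy":0,"dz":5,"yaw":0,"jaw":0},{"dx":0,"dy":0,"dz":5,"yaw":0,"jaw":0},{"dx":0,"dy":0,"dz":4,"yaw":0,"jaw":0},{"dx":0,"dy":0,"dz":3,"yaw":0,"jaw":0},{"dx":0,"dy":0,"dz":2,"yaw":0,"jaw":0},{"dx":0,"dy":0,"dz":2,"yaw":0,"jaw":0},{"dx":0,"dy":0,"dz":0,"yaw":0,"jaw":0},{"dx":0,"dy":0,"dz":0,"yaw":0,"jaw":0},{"dx":0,"dy":0,"dz":0,"yaw":0,"jaw":0}]' 20
```

```text
time: 16.65
tcp_pos: [0.569, -0.1498, 0.0898]
eef_rot: [3.141, 0.0, 0.365]
contact_force: [-1.3, -0.1, 2.0]
grip_width: 0.0
finger_force: 0.7
```

```bash
python3 -m jog '[{"dx":0,"dy":0,"dz":1,"yaw":0,"jaw":0},{"dx":0,"dy":0,"dz":1,"yaw":0,"jaw":0},{"dx":0,"dy":0,"dz":1,"yaw":0,"jaw":0},{"dx":0,"dy":0,"dz":0.5,"yaw":0,"jaw":0},{"dx":0,"dy":0,"dz":0.5,"yaw":0,"jaw":0},{"dx":0,"dy":0,"dz":0.5,"yaw":0,"jaw":0},{"dx":0,"dy":0,"dz":0,"yaw":0,"jaw":0},{"dx":0,"dy":0,"dz":0,"yaw":0,"jaw":0},{"dx":0,"dy":0,"dz":0,"yaw":0,"jaw":0},{"dx":0,"dy":0,"dz":0,"yaw":0,"jaw":0}]' 20
```

```text
time: 17.9
tcp_pos: [0.5692, -0.1498, 0.0857]
eef_rot: [3.141, -0.0, 0.365]
contact_force: [-1.0, 0.3, 4.8]
grip_width: 0.0003
finger_force: 2.6
```

```bash
python3 -m jog '[{"dx":0,"dy":0,"dz":0.5,"yaw":0,"jaw":0},{"dx":0,"dy":0,"dz":0.5,"yaw":0,"jaw":0},{"dx":0,"dy":0,"dz":0.5,"yaw":0,"jaw":0},{"dx":0,"dy":0,"dz":0,"yaw":0,"jaw":0},{"dx":0,"dy":0,"dz":0,"yaw":0,"jaw":0},{"dx":0,"dy":0,"dz":0,"yaw":0,"jaw":0},{"dx":0,"dy":0,"dz":0,"yaw":0,"jaw":0},{"dx":0,"dy":0,"dz":0,"yaw":0,"jaw":0},{"dx":0,"dy":0,"dz":0,"yaw":0,"jaw":0},{"dx":0,"dy":0,"dz":0,"yaw":0,"jaw":0}]' 20
```

```text
time: 19.15
tcp_pos: [0.5695, -0.1499, 0.0855]
eef_rot: [3.14, -0.002, 0.365]
contact_force: [-1.9, 1.0, 11.5]
grip_width: 0.0002
finger_force: 5.9
```

At the bottom stop (11.5 N, 0.2 mm more travel). Lifting off and checking that it stayed down.

```bash
python3 -m jog '[{"dx":0,"dy":0,"dz":-10,"yaw":0,"jaw":0},{"dx":0,"dy":0,"dz":-25,"yaw":0,"jaw":0},{"dx":0,"dy":0,"dz":-30,"yaw":0,"jaw":0.2},{"dx":-40,"dy":0,"dz":-20,"yaw":0,"jaw":0.65},{"dx":-55,"dy":0,"dz":0,"yaw":0,"jaw":0.65},{"dx":-55,"dy":0,"dz":0,"yaw":0,"jaw":0.65},{"dx":-50,"dy":0,"dz":0,"yaw":0,"jaw":0.65},{"dx":0,"dy":0,"dz":0,"yaw":0,"jaw":0.65},{"dx":0,"dy":0,"dz":0,"yaw":0,"jaw":0.65},{"dx":0,"dy":0,"dz":0,"yaw":0,"jaw":0.65}]' 20
python3 - <<'E'
from h import *
s=cams.snapshot('scene');t=cams.snapshot('top');np.save('s3.npy',s);np.save('t3.npy',t)
f=lambda im,x,y:cv2.resize(im[y-38:y+38,x-50:x+50,::-1],(400,304),interpolation=cv2.INTER_CUBIC)
cv2.imwrite('pics/latched.png',np.vstack([np.hstack([f(np.load('s2.npy'),299,165),f(s,299,165)])]))
c=cams.camera_info('scene');K,R,T=[np.asarray(c[k]) for k in("camera_matrix","R","t")]
for z in(.0825,.073):
    q=K@(R@[.569,-.150,z]+T);print(z,(q[:2]/q[2]).round(1))
for im in(np.load('s2.npy').astype(int),s.astype(int)):
    col=im[120:180,294:304].sum(2).mean(1);r=120+np.where(col<150)[0];print(r.min(),r.max(),col[10:35:1].round().astype(int).tolist())
for im in(np.load('t2.npy').astype(int),t.astype(int)):
    m=np.zeros(im.shape[:2]);m[176:210,338:372]=(im.sum(2)<230)[176:210,338:372]
    print(cv2.fitEllipse(comp(m,(354.,191.)).astype(np.float32)))
go(.569,-.15,.069,.365)
E
```

```text
time: 20.4
tcp_pos: [0.3833, -0.2211, 0.1688]
eef_rot: [3.141, -0.001, 0.366]
contact_force: [0.3, -0.2, 0.6]
grip_width: 0.0552
finger_force: 0.0
0.0825 [299.8 149.2]
0.073 [299.7 152.1]
147 176 [411, 410, 421, 431, 435, 442, 443, 442, 439, 440, 441, 445, 445, 445, 420, 336, 210, 110, 76, 64, 79, 147, 162, 77, 56]
150 176 [414, 413, 427, 436, 440, 447, 447, 448, 446, 444, 445, 450, 449, 448, 448, 448, 451, 412, 295, 187, 109, 64, 67, 94, 147]
((354.9739074707031, 191.17723083496094), (16.84662628173828, 18.34663200378418), 89.67800903320312)
((354.14208984375, 192.14950561523438), (16.210895538330078, 18.269071578979492), 92.98504638671875)
t 20.50 tcp [ 0.3831 -0.2209  0.1686] yaw 0.366 | first yaw 0.001 then dx 199.0 dy 0.1 dz 99.6
```

View pics/latched.png

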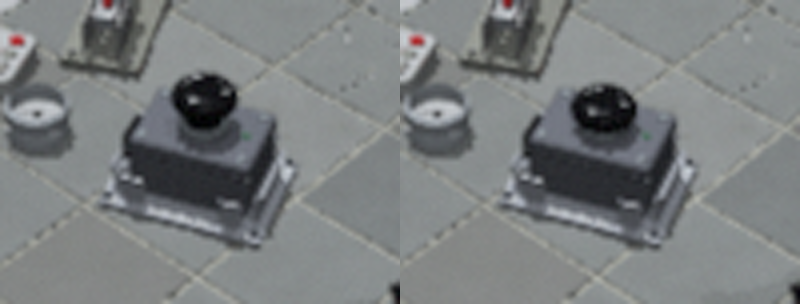

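Latched: with the hand off, the head in the right picture sits about 3 px (9 mm) lower than before. Next I'll grip the rim and turn it.

```bash
python3 -m jog '[{"dx":30,"dy":0,"dz":0,"yaw":0,"jaw":0.65},{"dx":50,"dy":0,"dz":0,"yaw":0,"jaw":0.65},{"dx":50,"dy":0,"dz":0,"yaw":0,"jaw":0.65},{"dx":45,"dy":0,"dz":10,"yaw":0,"jaw":0.65},{"dx":24,"dy":0,"dz":20,"yaw":0,"jaw":0.65},{"dx":0,"dy":0,"dz":20,"yaw":0,"jaw":0.65},{"dx":0,"dy":0,"dz":10,"yaw":0,"jaw":0.65},{"dx":0,"dy":0,"dz":0,"yaw":0,"jaw":0.65},{"dx":0,"dy":0,"dz":0,"yaw":0,"jaw":0.65},{"dx":0,"dy":0,"dz":0,"yaw":0,"jaw":0.65}]' 20
python3 -c "
from h import *
go(.569,-.15,.069,.365)"
```

```text
time: 21.75
tcp_pos: [0.5685, -0.1505, 0.1098]
eef_rot: [3.14, -0.001, 0.364]
contact_force: [0.8, 0.1, 0.1]
grip_width: 0.0553
finger_force: 0.0
t 21.75 tcp [ 0.5685 -0.1505  0.1098] yaw 0.364 | first yaw -0.001 then dx 0.7 dy -0.2 dz 40.8
```

```bash
python3 -m jog '[{"dx":0.6,"dy":-0.2,"dz":10,"yaw":0,"jaw":0.65},{"dx":0,"dy":0,"dz":10,"yaw":0,"jaw":0.65},{"dx":0,"dy":0,"dz":10,"yaw":0,"jaw":0.65},{"dx":0,"dy":0,"dz":5,"yaw":0,"jaw":0.65},{"dx":0,"dy":0,"dz":3,"yaw":0,"jaw":0.65},{"dx":0,"dy":0,"dz":2,"yaw":0,"jaw":0.65},{"dx":0,"dy":0,"dz":0,"yaw":0,"jaw":0.6},{"dx":0,"dy":0,"dz":0,"yaw":0,"jaw":0.55},{"dx":0,"dy":0,"dz":0,"yaw":0,"jaw":0.5},{"dx":0,"dy":0,"dz":0,"yaw":0,"jaw":0.5}]' 20
```

```text
time: 23.0
tcp_pos: [0.569, -0.1502, 0.0692]
eef_rot: [3.14, -0.001, 0.365]
contact_force: [-0.1, -2.2, 0.3]
grip_width: 0.0426
finger_force: 1.1
```

```bash
python3 -m jog '[{"dx":0,"dy":0,"dz":0,"yaw":0,"jaw":0.45},{"dx":0,"dy":0,"dz":0,"yaw":0,"jaw":0.4},{"dx":0,"dy":0,"dz":0,"yaw":0,"jaw":0.4},{"dx":0,"dy":0,"dz":0,"yaw":0,"jaw":0.4},{"dx":0,"dy":0,"dz":0,"yaw":0.08,"jaw":0.4},{"dx":0,"dy":0,"dz":0,"yaw":0.1,"jaw":0.4},{"dx":0,"dy":0,"dz":0,"yaw":0.1,"jaw":0.4},{"dx":0,"dy":0,"dz":0,"yaw":0.1,"jaw":0.4},{"dx":0,"dy":0,"dz":0,"yaw":0.1,"jaw":0.4},{"dx":0,"dy":0,"dz":0,"yaw":0,"jaw":0.4}]' 20
```

```text
time: 24.25
tcp_pos: [0.5687, -0.1496, 0.0688]
eef_rot: [-3.141, -0.0, -0.114]
contact_force: [1.4, -2.2, 1.9]
grip_width: 0.0405
finger_force: 19.9
```

```bash
python3 -m jog '[{"dx":0,"dy":0,"dz":0,"yaw":0.1,"jaw":0.4},{"dx":0,"dy":0,"dz":0,"yaw":0.1,"jaw":0.4},{"dx":0,"dy":0,"dz":0,"yaw":0.1,"jaw":0.4},{"dx":0,"dy":0,"dz":0,"yaw":0.08,"jaw":0.4},{"dx":0,"dy":0,"dz":0,"yaw":0.05,"jaw":0.4},{"dx":0,"dy":0,"dz":0,"yaw":0.04,"jaw":0.4},{"dx":0,"dy":0,"dz":0,"yaw":0.03,"jaw":0.4},{"dx":0,"dy":0,"dz":0,"yaw":0,"jaw":0.4},{"dx":0,"dy":0,"dz":0,"yaw":0,"jaw":0.4},{"dx":0,"dy":0,"dz":0,"yaw":0,"jaw":0.4}]' 20; python3 -c "
from h import *
print(arm.get_obs()['torque'])"
```

```text
time: 25.5
tcp_pos: [0.5685, -0.1494, 0.0688]
eef_rot: [-3.141, 0.0, -0.615]
contact_force: [1.9, 0.2, 2.0]
grip_width: 0.0403
finger_force: 20.0
[ 0.00943307 -0.2840746   0.03811749]
```

```bash
python3 -m jog '[{"dx":0,"dy":0,"dz":0,"yaw":0.03,"jaw":0.4},{"dx":0,"dy":0,"dz":0,"yaw":0.03,"jaw":0.4},{"dx":0,"dy":0,"dz":0,"yaw":0.03,"jaw":0.4},{"dx":0,"dy":0,"dz":0,"yaw":0,"jaw":0.4},{"dx":0,"dy":0,"dz":0,"yaw":0,"jaw":0.4},{"dx":0,"dy":0,"dz":0,"yaw":0,"jaw":0.4},{"dx":0,"dy":0,"dz":0,"yaw":0,"jaw":0.4},{"dx":0,"dy":0,"dz":0,"yaw":0,"jaw":0.4},{"dx":0,"dy":0,"dz":0,"yaw":0,"jaw":0.4},{"dx":0,"dy":0,"dz":0,"yaw":0,"jaw":0.4}]' 20; python3 -c "
from h import *
print(arm.get_obs()['torque'])"
```

```text
time: 26.75
tcp_pos: [0.5684, -0.1494, 0.0687]
eef_rot: [-3.141, 0.001, -0.705]
contact_force: [0.9, 5.5, 2.5]
grip_width: 0.0403
finger_force: 20.0
[ 1.06279148 -0.29230926  0.2819875 ]
```

The torque step to 0.28 N m shows the turning stop. Releasing and backing off.

```bash
python3 -m jog '[{"dx":0,"dy":0,"dz":0,"yaw":0,"jaw":0.7},{"dx":0,"dy":0,"dz":0,"yaw":0,"jaw":0.7},{"dx":0,"dy":0,"dz":0,"yaw":0,"jaw":0.7},{"dx":0,"dy":0,"dz":0,"yaw":0,"jaw":0.7},{"dx":0,"dy":0,"dz":-15,"yaw":0,"jaw":0.7},{"dx":0,"dy":0,"dz":-25,"yaw":0,"jaw":0.7},{"dx":0,"dy":0,"dz":-30,"yaw":0,"jaw":0.7},{"dx":0,"dy":0,"dz":-30,"yaw":0,"jaw":0.7},{"dx":0,"dy":0,"dz":0,"yaw":0,"jaw":0.7},{"dx":0,"dy":0,"dz":0,"yaw":0,"jaw":0.7}]' 20
python3 -c "
from h import *
go(.36,-.23,.17,-.705)"
```

```text
time: 28.0
tcp_pos: [0.5681, -0.1496, 0.1687]
eef_rot: [3.141, 0.0, -0.705]
contact_force: [-0.4, 0.2, -0.5]
grip_width: 0.0598
finger_force: 0.0
t 28.00 tcp [ 0.5681 -0.1496  0.1687] yaw -0.705 | first yaw -0.000 then dx -106.4 dy 196.1 dz -1.3
```

```bash
python3 -m jog '[{"dx":-15,"dy":28,"dz":0,"yaw":0,"jaw":0.7},{"dx":-20,"dy":38,"dz":0,"yaw":0,"jaw":0.7},{"dx":-20,"dy":38,"dz":0,"yaw":0,"jaw":0.7},{"dx":-20,"dy":38,"dz":0,"yaw":0,"jaw":0.7},{"dx":-20,"dy":38,"dz":0,"yaw":0,"jaw":0.7},{"dx":-10,"dy":16,"dz":0,"yaw":0,"jaw":0.7},{"dx":0,"dy":0,"dz":0,"yaw":0,"jaw":0.7},{"dx":0,"dy":0,"dz":0,"yaw":0,"jaw":0.7},{"dx":0,"dy":0,"dz":0,"yaw":0,"jaw":0.7},{"dx":0,"dy":0,"dz":0,"yaw":0,"jaw":0.7}]' 20
python3 - <<'E'
from h import *
s=cams.snapshot('scene');t=cams.snapshot('top')
f=lambda im,x,y:cv2.resize(im[y-38:y+38,x-50:x+50,::-1],(400,304),interpolation=cv2.INTER_CUBIC)
g=lambda im:cv2.resize(im[80:310,130:433,::-1],(400,304))
cv2.imwrite('pics/end.png',np.hstack([f(s,299,165),g(t)]))
col=s[120:180,294:304].astype(int).sum(2).mean(1);print(120+np.where(col<150)[0].min(),col[22:32].round())
E
```

```text
time: 29.25
tcp_pos: [0.3622, -0.2307, 0.1687]
eef_rot: [-3.142, -0.0, -0.704]
contact_force: [0.1, -0.4, -0.0]
grip_width: 0.0596
finger_force: 0.0
147 [452. 452. 453. 401. 243. 147.  88.  70.  70. 113.]
```

View pics/end.png

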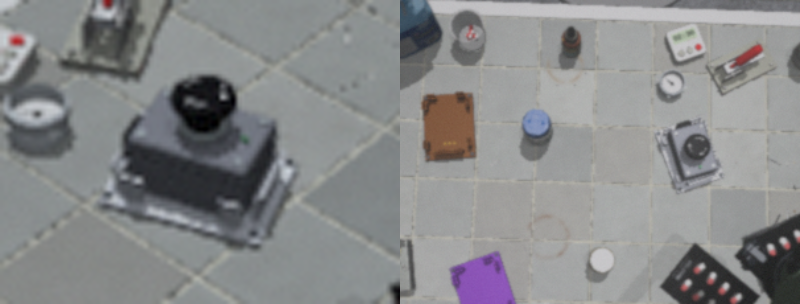

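The button is fully up again (head edge at row 147, as before pressing). The pendant is seated in the cradle, and the jar, gauge and bottle are undisturbed. Handing in.

```bash
python3 -c "
from station import close_job
print(close_job())"
```

```text
the job is handed in; nothing more can be done
None
```

The pendant sits flat in its cradle with its nose in the gap; I pressed the button until it latched, turned it clockwise to its stop, saw it spring fully up, and handed the job in at about 29 s.

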